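# Tuck the flap of a stock box shut

### The arm

A 6-joint arm with a two-finger parallel gripper is mounted at the origin on the work surface. World frame = base frame: x ahead of the robot, y to its left, z up, the work surface at z = 0. Lengths are in m, angles in rad, forces in N, time in s.
With the tool pointing down it reaches from about 0.3 to 0.775 m from the base axis. Payload 14.6 kg.
Tool frame: the origin (TCP) lies midway between the tips of the shut fingers; the grasp point (between the pads) lies 19 mm behind it; z points along the fingers, y is the line along which they close (so a half turn about z gives the same grasp; the last joint's range is limited). The gripper opens to 94 mm and grips with 3 to 60 N. Pads are 16 mm wide; open, the fingers measure 119 mm over their backs; the gripper's body (75 mm by 177 mm) begins 78 mm behind the grasp point.
Start: joints at [1.107, 0.3, 1.521, -0, 1.321, -0.067], TCP at [0.213, 0.507, 0.205] pointing down, gripper open.
Joint ranges: [-3.03, 3.03], [-0.79, 2.21], [0.23, 2.52], [-1.04, 4.18], [0, 3.07], [-2.55, 2.55]. Speed limits (rad/s): [2.22, 2.22, 2.57, 3.14, 3.14, 3.14].

### API

Orientations are given as [roll, pitch, yaw] about the fixed x, y, z axes, in that order (R = Rz(yaw) Ry(pitch) Rx(roll)).
In Python, from station import * gives the robot as it stands.
- The arm moves only by the tool send_rows, never from a script. Its argument "targets" is a list of rows, each an object of numbers: "x", "y", "z": the shift along the world's x, y, z in units of 0.2 m (1.0 is 0.2 m); "spin": the turn about the world's z in units of pi/2 rad (1.0 is pi/2 rad); "claw": the finger opening in mm, from 0 to 94. A call has 1 to 20 rows; each row shifts and turns the commanded pose from where the row before left it; what a row does not reach is not made up. A row lasts 1/10 s, in which the tool goes at most 50 mm and 8.59 degrees, less where a joint would pass 70% of its speed; a pose out of reach is approached as far as the arm can. A call with a number of a shift or a turn outside -1 to 1 is refused whole. A call with a gripper value outside its range is refused whole. The fingers move at their own pace and stop on an object; "force" is the grip in N (left out, the last holds). Time passes only in rows, so rows that do not move let the fingers close. It gives the time, the measured TCP pose, the force, the opening and the grip force at its end, in the units of the state.
- get_obs(): the state, without advancing time (a new reading comes with each control period).
- camera(name): name is "side" or "top" or "wrist"; returns the picture (400x640x3 uint8, blue, green, red); there is no depth.
- camera_model(name): a dict with "fovy" (degrees; the focal length in pixels is half the picture's height over the tangent of half this angle, whatever the lens; pixels are square), "cx", "cy" (the principal point, pixels), "T" (4x4, takes a point from camera to world coordinates). Camera axes: x right, y down, z forward; pixel columns grow to the right and rows downward; lengths in m; the calibration is good to about 2 mm. A picture is of the moment at which its call begins: read the wrist's pose just before it. camera_model takes no time and is no camera call; for the wrist camera it gives the pose at the moment of the call.
- hand_in(): hands the job in; it is judged then, once.
The state is a dict: "time_s": time; "qpos": joint angles; "joint_vel": joint speeds; "tau": joint torques, N m; "ee_pos": TCP position; "eef_rot": TCP orientation; "force": force on the tool from outside, world axes, zero at the start; "moment": the same for the moment, N m; "grip_width": finger opening in m; "grip_force": force on a finger pad.
Only numpy, scipy, OpenCV 4.12 (cv2) and the standard library are available. Lean on these libraries where they do the work, as an engineer would, in place of code of your own. Each camera call takes 0.05 s, during which the arm holds its last target. There are 200 camera calls.

### The job

One of the two green boxes of wooden stamp handles stands open: with a fingertip, fold its white hinged flap over and down onto the box, then push the flap by its black ridge, away from the hinge, until its edge is fully home beneath the yellow lip and stays shut by itself. Nothing needs to be gripped: do not lift or tip the box or shove it out of its place, and leave the shut box and all the other things standing where they are.

Things in the scene. Friction and masses are not known exactly. Their poses are not given: they have to be found in the camera images.
- box: the open green plastic box filled with wooden stamp handles, 170 x 130 mm, 1.4 to 2 kg, standing loose on the bench (friction holds it against 7 to 14 N sideways). Origin: centre of its underside; z up, x across the box from the hinge side (nearer the robot) to the lip side, y along the hinge. Walls 4 mm; the hinge-side and long walls end 81.5 mm up, the lip-side wall 93.5 mm up
- flap_fold (a joint): the flap's hinge angle in rad: 0 = the flap lies flat and shut on the rim, 1.57 = it stands upright, stop at 1.9. A weak spring lifts it off the rim whenever it is let go without being held by the lip (it rises to 0.5 rad or more); folding it takes under 2 N near its edge
- flap_tuck (a joint): how far the flap has been slid away from its hinge line, in its own plane, in m: 0 = drawn back, 0.018 = stop. It stays where it is left; 3 N of friction. At 0 the shut flap's edge lies 6 mm short of the lip; at 0.018 it lies 12 mm beneath the lip. Slid out more than 6 mm while still raised, its edge would meet the top of the lip and must first be drawn back
- hinge_axis (a point): middle of the hinge axis: 75 mm to the -x side of the box's centre, 84 mm above its underside, axis along the box's y (fixed to the box)
- lip_edge (a point): middle of the yellow retaining lip's lower free edge: 61 mm to the +x side of the box's centre, 89.5 mm above its underside. The lip is 4 mm thick, 130 mm wide along y and runs 24 mm on in +x to the far wall. The shut flap's top passes 3.5 mm below its underside (fixed to the box)
- ridge_top (a point): middle of the top of the black push ridge on the flap's outer (upper when shut) face. The ridge is 80 mm long along y, 6 mm thick, 8 mm high, 105 mm from the hinge axis when the flap is drawn back. The flap is a stiff white plate, 120 mm wide, 4 mm thick (the hinge axis lies in its mid-plane), 6 to 130 mm from the hinge axis. When it stands upright its outer face looks to the box's -x. This point's axes: x from the hinge to the free edge, z out of the outer face
- flap_edge (a point): middle of the flap's free edge, 130 mm from the hinge axis when drawn back
- shut_box: an identical green box, its white flap already tucked beneath its yellow lip; 170 x 130 x 94 mm, 1.8 kg, loose. Origin: centre of its underside. To be left alone. The two boxes may change places
- handle_a: loose turned wooden stamp handle, pale, standing upright between the two boxes, farther from the robot, 35 mm across, 75 mm tall, 40 g. Origin: centre of its foot
- handle_b: loose turned wooden stamp handle, brown, standing upright between the two boxes, nearer the robot, 35 mm across, 75 mm tall, 40 g. Origin: centre of its foot
- stamp: loose wooden hand stamp standing on its 50 x 35 mm block, 76 mm tall, 70 g, beyond the boxes. Origin: centre of its underside
- glue: loose jar with orange cap, 52 mm across, 100 mm tall, 0.2 kg, beyond the boxes. Origin: centre of its underside
- driver: loose screwdriver lying on the bench to the left. Origin: centre of its underside
- mug: loose blue mug, 76 mm across, 85 mm tall, on the bench to the right. Origin: centre of its underside
- blocks: loose dark wooden block, 60 x 60 x 30 mm, beyond the boxes. Origin: centre of its underside
Not all that is in view belongs to the job. What is shaped like the handle_b but pink is not meant.

How it is judged:
By the outcome, as a careful person would: the job done as asked, in the order asked, and still so for the second after the job is handed in, with the robot touching nothing.
It also fails if it takes over 38 s, if anything falls off the work surface, if the arm or the gripper's body presses on something with over 40 N, if the wrist force passes 120 N, or if a joint passes its speed limit or range.

## Working session

There is one attempt and no reset: what is moved stays moved. The work goes in short steps, Python scripts to look and compute and a tool call to move; the robot and the scene stay as the last step left them, time stands still between calls to the robot, and variables do not carry over. Pictures are saved under pics/ and viewed, at most 10 in all, crops included, and the job is handed in when it is done.

Besides the shell and the picture viewer there is one more tool, called as name([rows], argument=value, ...), one row to a line, values as JSON. send_rows: Moves the arm, as the interface text tells. Its arguments: {"type":"object","properties":{"targets":{"type":"array"},"force":{"type":"number"}},"required":["targets"]}

```bash
mkdir -p pics; python3 - <<'E'
from station import *
import cv2,numpy as np
for n in ("side","top"):
    cv2.imwrite(f"pics/{n}0.png",camera(n)); m=camera_model(n); print(n,m["fovy"],m["cx"],m["cy"],np.round(m["T"],4).tolist())
o=get_obs();print(o["ee_pos"],o["eef_rot"],o["force"],o["time_s"],o["grip_width"])
E
```

```text
side 50.10757367678828 320.5429691703344 198.7003391688964 [[0.712, -0.4572, 0.5329, 0.0119], [-0.7022, -0.4611, 0.5426, -0.5762], [-0.0024, -0.7605, -0.6493, 0.7942], [0.0, 0.0, 0.0, 1.0]]
top 47.0193328053409 317.10099919128874 197.3948705735219 [[0.0217, -0.9978, 0.0632, 0.4958], [-0.9996, -0.0206, 0.0182, -0.0159], [-0.0169, -0.0635, -0.9978, 1.36], [0.0, 0.0, 0.0, 1.0]]
[0.2124795  0.50706737 0.20496568] [-3.14062171e+00 -2.14137627e-05  2.74480418e+00] [-0.37633719 -0.22041615  0.34696856] 0.1 0.09410731115903194
```

View pics/side0.png

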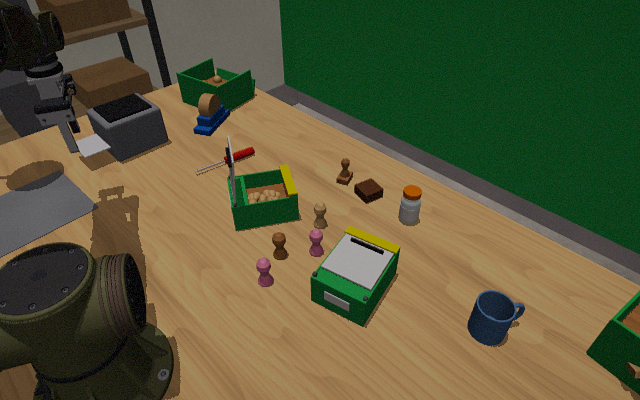

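View pics/top0.png

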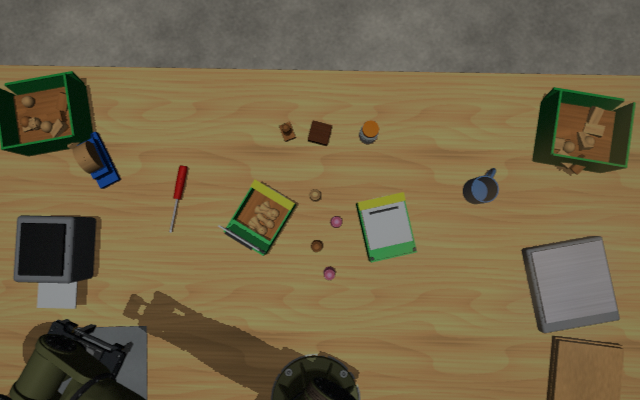

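The top view shows the open box at about (262,217): flap at lower left (240,238), yellow lip at (272,195). What could be taken for it:
- the shut box at (386,228)
- the background green bins at (45,115) and (585,130)

I choose (262,217), since it is the one with the raised flap and yellow lip. Next I measure it and check one crop.

```bash
cat > h.py <<'E'
import numpy as np,cv2
from station import *
def ray(m,u,v):
    f=200/np.tan(np.radians(m["fovy"])/2)
    d=np.asarray(m["T"])[:3,:3]@np.array([(u-m["cx"])/f,(v-m["cy"])/f,1]); return np.asarray(m["T"])[:3,3],d
def onz(m,u,v,z):
    o,d=ray(m,u,v); return o+d*(z-o[2])/d[2]
def proj(m,p):
    T=np.linalg.inv(np.asarray(m["T"])); c=T[:3,:3]@np.asarray(p)+T[:3,3]; f=200/np.tan(np.radians(m["fovy"])/2)
    return np.array([m["cx"]+f*c[0]/c[2],m["cy"]+f*c[1]/c[2]])
E
python3 - <<'E'
from h import *
m=camera_model("top"); im=cv2.imread("pics/top0.png"); h=cv2.cvtColor(im,cv2.COLOR_BGR2HSV)
y=cv2.inRange(h,(22,150,90),(35,255,255))
for c in cv2.findContours(y,0,2)[0]:
    if cv2.contourArea(c)<150: continue
    r=cv2.boxPoints(cv2.minAreaRect(c)); P=np.array([onz(m,u,v,.0935)[:2] for u,v in r])
    print(r.tolist(),P.round(4).tolist(),"c",P.mean(0).round(4),np.linalg.norm(P-np.roll(P,1,0),axis=1).round(3))
ms=camera_model("side"); 
a=cv2.resize(im[165:270,205:305],None,fx=4,fy=4,interpolation=2)
b=cv2.resize(cv2.imread("pics/side0.png")[130:235,215:310],None,fx=4,fy=4,interpolation=2)
cv2.imwrite("pics/crop.png",np.hstack([a,b]))
E
```

```text
[[357.2927551269531, 201.8880157470703], [403.2809753417969, 191.43614196777344], [405.1670227050781, 199.73475646972656], [359.1788024902344, 210.18663024902344]] [[0.5659, -0.1037], [0.5973, -0.2297], [0.5745, -0.2351], [0.5431, -0.1093]] c [ 0.5702 -0.1695] [0.023 0.13  0.023 0.13 ]
[[249.64944458007812, 186.1190948486328], [254.49441528320312, 178.1909942626953], [294.4584655761719, 202.6134796142578], [289.6134948730469, 210.5415802001953]] [[0.6034, 0.1949], [0.6258, 0.1821], [0.5603, 0.0694], [0.5381, 0.0823]] c [0.5819 0.1322] [0.13  0.026 0.13  0.026]
```

View pics/crop.png

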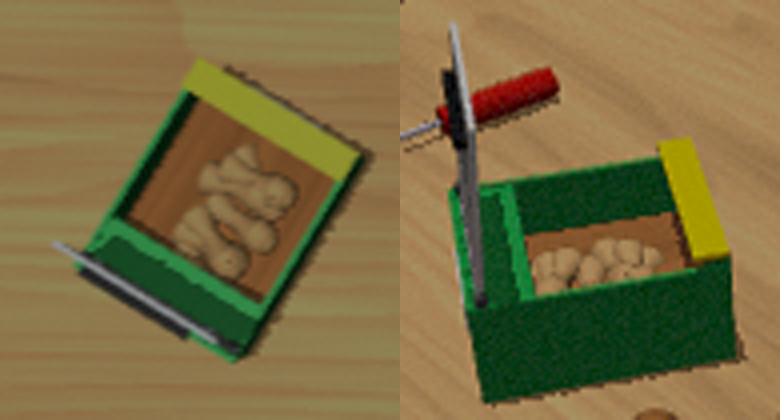

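The crop confirms the choice: flap raised, black ridge on its outer (robot-side) face, lip opposite. The flap's top edge runs from about (219,226) to (264,252) in the top picture. Next: its angle and the waypoints.

```bash
cat >> h.py <<'E'
A=np.radians(-30.2); ex=np.array([np.cos(A),np.sin(A)]); ey=np.array([-ex[1],ex[0]])
C=np.array([.5819,.1322])-.073*ex
def box(x,y): return C+x*ex+y*ey
def inv(p): d=np.asarray(p)[:2]-C; return np.array([d@ex,d@ey])
E
python3 - <<'E'
from h import *
m=camera_model("top")
for th in (1.4,1.5,1.6,1.7,1.8,1.9):
    z=.084+.13*np.sin(th); print(th,"pred x",round(-.075+.13*np.cos(th),4),[inv(onz(m,u,v,z)).round(4) for u,v in((218.8,225.8),(264,251.5))])
ms=camera_model("side")
for th in (1.4,1.55,1.7,1.85):
    print(th,[proj(ms,[*box(-.075+.13*np.cos(th),s),.084+.13*np.sin(th)]).round(1) for s in(-.06,.06)])
print("centre",C,"hinge",box(-.075,0))
for x in (-.16,-.12): print(x,box(x,0))
for x,y in((-.075,0),(.06,0)):print(box(x,y))
o=get_obs();print(np.degrees(A),o["eef_rot"],o["qpos"])
E
```

```text
1.4 pred x -0.0529 [array([-0.0635,  0.0562]), array([-0.0586, -0.0742])]
1.5 pred x -0.0658 [array([-0.0633,  0.0559]), array([-0.0584, -0.0743])]
1.6 pred x -0.0788 [array([-0.0632,  0.0558]), array([-0.0584, -0.0743])]
1.7 pred x -0.0917 [array([-0.0634,  0.056 ]), array([-0.0585, -0.0742])]
1.8 pred x -0.1045 [array([-0.0636,  0.0565]), array([-0.0587, -0.074 ])]
1.9 pred x -0.117 [array([-0.0641,  0.0572]), array([-0.0592, -0.0737])]
1.4 [array([236. , 161.7]), array([231.2, 135.1])]
1.55 [array([227.5, 162.3]), array([223.3, 135.5])]
1.7 [array([219.1, 163.9]), array([215.6, 136.9])]
1.85 [array([211. , 166.5]), array([208.2, 139.2])]
centre [0.51880794 0.16892046] hinge [0.45398733 0.20664695]
-0.16 [0.38052397 0.24940365]
-0.12 [0.41509496 0.22928285]
[0.45398733 0.20664695]
[0.57066443 0.13873926]
-30.2 [-3.14062171e+00 -2.14137627e-05  2.74480418e+00] [ 1.10738878e+00  3.00406049e-01  1.52147785e+00 -4.46586971e-05
  1.32067897e+00 -6.66080110e-02]
```

Flap angle is about 1.45 rad. The side view agrees: edge corner at (229,136) against a predicted (229,135). Now to a point behind the flap with the fingers shut, box-frame x = -0.11, z = 0.165.

send_rows([
  {"claw":0,"spin":-0.042},
  {"claw":0,"spin":-0.041,"x":0.1,"y":-0.14},
  {"x":0.12,"y":-0.16,"z":-0.02},
  {"x":0.12,"y":-0.16,"z":-0.03},
  {"x":0.12,"y":-0.16,"z":-0.03},
  {"x":0.12,"y":-0.16,"z":-0.03},
  {"x":0.12,"y":-0.16,"z":-0.03},
  {"x":0.12,"y":-0.16,"z":-0.03},
  {"x":0.12,"y":-0.16,"z":-0.03},
  {"x":0.115,"y":-0.155},
  {},
  {},
])

```text
schema error: expected keys x, y, z, spin, claw
```

```bash
python3 - <<'E'
from h import *
a=camera("side");b=camera("wrist"); cv2.imwrite("pics/s1.png",np.hstack([cv2.resize(a[90:250,150:350],(400,320)),cv2.resize(b,(400,320))]))
o=get_obs();print(o["ee_pos"],inv(o["ee_pos"]),np.degrees(o["eef_rot"]),o["force"],o["grip_width"],o["time_s"])
E
```

```text
[0.21249383 0.50712854 0.20511667] [-0.43486498  0.13822262] [-1.79960907e+02 -3.54744956e-03  1.57264723e+02] [-0.34157067  0.22488122  0.25523589] 0.09379321008586733 0.2
```

View pics/s1.png

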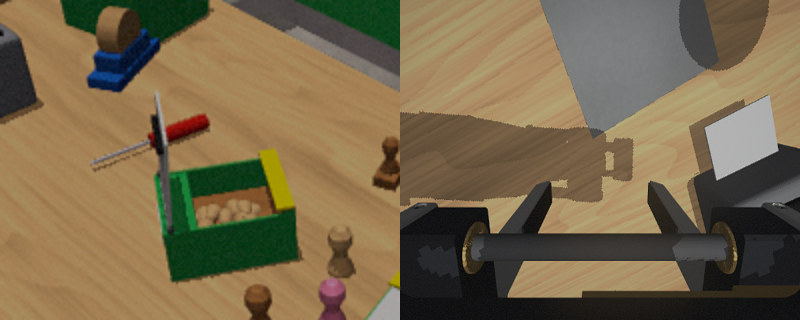

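The move was refused because every row needs all five keys, so nothing moved: the arm is still at its start and the box is unchanged. Resending in full.

send_rows([
  {"x":0,"y":0,"z":0,"spin":-0.042,"claw":0},
  {"x":0.1,"y":-0.14,"z":0,"spin":-0.041,"claw":0},
  {"x":0.12,"y":-0.16,"z":-0.02,"spin":0,"claw":0},
  {"x":0.12,"y":-0.16,"z":-0.03,"spin":0,"claw":0},
  {"x":0.12,"y":-0.16,"z":-0.03,"spin":0,"claw":0},
  {"x":0.12,"y":-0.16,"z":-0.03,"spin":0,"claw":0},
  {"x":0.12,"y":-0.16,"z":-0.03,"spin":0,"claw":0},
  {"x":0.12,"y":-0.16,"z":-0.03,"spin":0,"claw":0},
  {"x":0.12,"y":-0.16,"z":-0.03,"spin":0,"claw":0},
  {"x":0.115,"y":-0.155,"z":0,"spin":0,"claw":0},
  {"x":0,"y":0,"z":0,"spin":0,"claw":0},
  {"x":0,"y":0,"z":0,"spin":0,"claw":0},
])

```text
time_s: 1.4
ee_pos: [0.4236, 0.2239, 0.1653]
eef_rot: [-3.141, -0.0, 2.613]
force: [-0.2, 0.5, 0.0]
grip_width: 0.0019
grip_force: 0.0
```

```bash
python3 - <<'E'
from h import *
a=camera("side");b=camera("wrist"); cv2.imwrite("pics/s2.png",np.hstack([cv2.resize(a[90:250,150:350],(400,320)),cv2.resize(b,(400,320))]))
o=get_obs();print(o["ee_pos"],inv(o["ee_pos"]),np.degrees(o["eef_rot"]),o["force"],o["grip_width"],o["time_s"])
E
```

```text
[0.42311131 0.22486562 0.1654204 ] [-0.11084972  0.00021468] [-1.79998935e+02 -9.68917154e-03  1.49831209e+02] [ 0.81323659 -0.31695772  0.35294107] 0.0005763213959275832 1.5
```

View pics/s2.png

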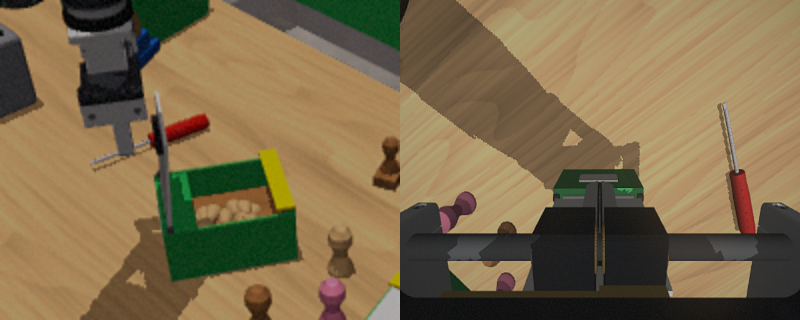

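The fingers are shut and behind the flap (tip about (125,150) in the left half, flap at (160,150)), with the yaw aligned. Now folding along the hinge arc, keeping the tip about 85 mm from the hinge, on the hinge side of the ridge.

send_rows([
  {"x":0.052,"y":-0.03,"z":0.005,"spin":0,"claw":0},
  {"x":0.052,"y":-0.03,"z":0.005,"spin":0,"claw":0},
  {"x":0.052,"y":-0.03,"z":0.005,"spin":0,"claw":0},
  {"x":0.045,"y":-0.026,"z":-0.011,"spin":0,"claw":0},
  {"x":0.045,"y":-0.026,"z":-0.011,"spin":0,"claw":0},
  {"x":0.048,"y":-0.028,"z":-0.03,"spin":0,"claw":0},
  {"x":0.048,"y":-0.028,"z":-0.03,"spin":0,"claw":0},
  {"x":0.039,"y":-0.0225,"z":-0.045,"spin":0,"claw":0},
  {"x":0.039,"y":-0.0225,"z":-0.045,"spin":0,"claw":0},
  {"x":0,"y":0,"z":0,"spin":0,"claw":0},
  {"x":0,"y":0,"z":0,"spin":0,"claw":0},
])

```text
time_s: 2.6
ee_pos: [0.5074, 0.1756, 0.1337]
eef_rot: [-3.141, -0.001, 2.614]
force: [0.2, -0.0, -0.3]
grip_width: 0.0005
grip_force: 0.0
```

```bash
python3 - <<'E'
from h import *
a=camera("side");b=camera("wrist"); cv2.imwrite("pics/s3.png",np.hstack([cv2.resize(a[120:240,200:350],(400,320)),cv2.resize(b,(400,320))]))
o=get_obs();print(o["ee_pos"],inv(o["ee_pos"]),o["force"],o["time_s"])
E
```

```text
[0.50747053 0.17587628 0.13433381] [-0.01329756  0.0003088 ] [-0.7238365   0.27286305 -0.31939963] 2.7
```

View pics/s3.png

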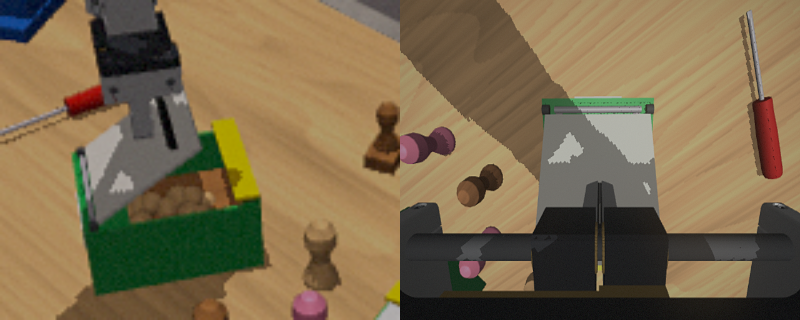

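The flap is folded to about 0.6 rad, with the tip on its outer face on the hinge side of the ridge (ridge at (168,125) in the left half) and the box not moved. Continuing down to near flat.

send_rows([
  {"x":0.025,"y":-0.0145,"z":-0.057,"spin":0,"claw":0},
  {"x":0.025,"y":-0.0145,"z":-0.057,"spin":0,"claw":0},
  {"x":0.008,"y":-0.005,"z":-0.041,"spin":0,"claw":0},
  {"x":0.008,"y":-0.005,"z":-0.041,"spin":0,"claw":0},
  {"x":0.002,"y":0,"z":-0.02,"spin":0,"claw":0},
  {"x":0,"y":0,"z":-0.015,"spin":0,"claw":0},
  {"x":0,"y":0,"z":0,"spin":0,"claw":0},
  {"x":0,"y":0,"z":0,"spin":0,"claw":0},
])

```text
time_s: 3.5
ee_pos: [0.5212, 0.1679, 0.0881]
eef_rot: [3.141, 0.0, 2.615]
force: [-0.4, -0.1, 0.5]
grip_width: 0.0004
grip_force: 0.2
```

```bash
python3 - <<'E'
from h import *
o=get_obs();print(o["ee_pos"],inv(o["ee_pos"]),o["force"],o["time_s"])
E
```

```text
[0.52115575 0.16794475 0.0880553 ] [0.00251995 0.00033772] [-0.41694875 -0.12479993  0.45476545] 3.5
```

send_rows([
  {"x":0,"y":0,"z":-0.008,"spin":0,"claw":0},
  {"x":0,"y":0,"z":-0.005,"spin":0,"claw":0},
  {"x":0,"y":0,"z":0,"spin":0,"claw":0},
  {"x":0,"y":0,"z":0,"spin":0,"claw":0},
])

```text
time_s: 3.9
ee_pos: [0.5213, 0.1679, 0.0855]
eef_rot: [3.141, 0.0, 2.614]
force: [0.1, -0.3, 2.6]
grip_width: 0.0003
grip_force: 1.7
```

Light contact at z ≈ 0.0855 (2.6 N), so the flap lies flat. Now sliding toward the ridge and pushing it slowly.

send_rows([
  {"x":0.011,"y":-0.0064,"z":0,"spin":0,"claw":0},
  {"x":0.011,"y":-0.0064,"z":0,"spin":0,"claw":0},
  {"x":0.011,"y":-0.0064,"z":0,"spin":0,"claw":0},
  {"x":0.011,"y":-0.0064,"z":0,"spin":0,"claw":0},
  {"x":0.011,"y":-0.0064,"z":0,"spin":0,"claw":0},
  {"x":0.011,"y":-0.0064,"z":0,"spin":0,"claw":0},
  {"x":0.011,"y":-0.0064,"z":0,"spin":0,"claw":0},
  {"x":0.011,"y":-0.0064,"z":0,"spin":0,"claw":0},
  {"x":0,"y":0,"z":0,"spin":0,"claw":0},
  {"x":0,"y":0,"z":0,"spin":0,"claw":0},
])

```text
time_s: 4.9
ee_pos: [0.5391, 0.1574, 0.0853]
eef_rot: [3.141, 0.001, 2.614]
force: [0.8, -0.5, 3.6]
grip_width: 0.0009
grip_force: 1.6
```

```bash
python3 - <<'E'
from h import *
o=get_obs();F=o["force"];print(inv(o["ee_pos"]),F,F[:2]@ex,o["time_s"])
E
```

```text
[0.02331868 0.00024602] [ 0.82211844 -0.48861896  3.59539498] 0.9563213409723184 4.9
```

send_rows([
  {"x":0.009,"y":-0.005,"z":0,"spin":0,"claw":0},
  {"x":0.009,"y":-0.005,"z":0,"spin":0,"claw":0},
  {"x":0.009,"y":-0.005,"z":0,"spin":0,"claw":0},
])

```text
time_s: 5.2
ee_pos: [0.5442, 0.1546, 0.0852]
eef_rot: [-3.141, -0.0, 2.615]
force: [-2.7, 2.4, 3.1]
grip_width: 0.0005
grip_force: 1.6
```

```bash
python3 - <<'E'
from h import *
a=camera("side");b=camera("top"); cv2.imwrite("pics/s4.png",np.hstack([cv2.resize(a[140:240,215:340],(400,320),interpolation=2),cv2.resize(b[170:260,210:322],(400,320),interpolation=2)]))
o=get_obs();F=o["force"];print(inv(o["ee_pos"]),F,F[:2]@ex,o["time_s"])
E
```

```text
[0.02936537 0.0003663 ] [-0.37519302 -0.37032208  2.98258693] -0.13799047853512836 5.3
```

View pics/s4.png

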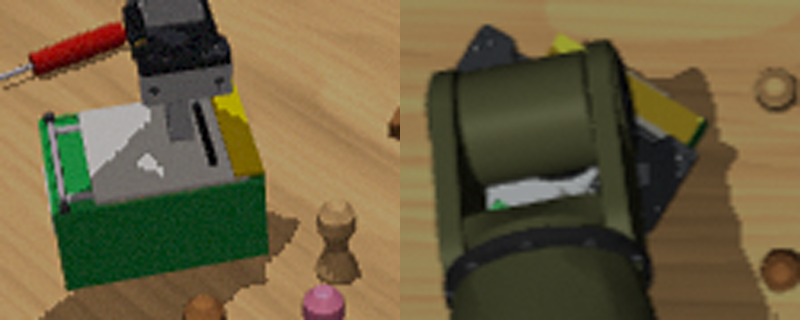

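The flap is flat, with the ridge at (205,130) in the left half and the tip behind it. The 3.6 N during motion shows the flap sliding, and the box hasn't moved. About 8 mm should remain, so I push on in small steps.

send_rows([
  {"x":0.009,"y":-0.005,"z":0,"spin":0,"claw":0},
  {"x":0.009,"y":-0.005,"z":0,"spin":0,"claw":0},
])

```text
time_s: 5.5
ee_pos: [0.5478, 0.1526, 0.0852]
eef_rot: [-3.142, -0.0, 2.614]
force: [-2.3, 0.7, 3.2]
grip_width: 0.0003
grip_force: 1.4
```

```bash
python3 - <<'E'
from h import *
ms=camera_model("side"); a=camera("side")
g=cv2.cvtColor(a,cv2.COLOR_BGR2GRAY)
k=(g<45).astype('uint8'); k[:,:270]=0;k[:,295:]=0;k[:168]=0;k[:,]*=1;k[196:]=0
n,l,st,ce=cv2.connectedComponentsWithStats(k)
for i in range(1,n):
    if st[i,4]>8: print(st[i],ce[i],inv(onz(ms,*ce[i],.092)))
for t in(0,.009,.018): print(t,proj(ms,[*box(.030+t,0),.092]))
o=get_obs();F=o["force"];print(inv(o["ee_pos"]),F,F[:2]@ex,o["time_s"])
E
```

```text
[276 171   7  20  43] [278.72093023 181.60465116] [ 0.04958078 -0.00634193]
0 [271.0208437  181.32237666]
0.009 [274.37258723 180.79568515]
0.018 [277.71439476 180.27055498]
[0.03359307 0.00043038] [-2.53681112  0.36088657  3.08029017] -2.3740350685519025 5.55
```

send_rows([
  {"x":0.007,"y":-0.004,"z":0,"spin":0,"claw":0},
  {"x":0.007,"y":-0.004,"z":0,"spin":0,"claw":0},
])

```text
time_s: 5.75
ee_pos: [0.5506, 0.1509, 0.0852]
eef_rot: [-3.142, -0.0, 2.614]
force: [-2.8, 2.0, 2.6]
grip_width: 0.0008
grip_force: 2.5
```

```bash
cat > r.py <<'E'
from h import *
ms=camera_model("side"); a=camera("side")
g=cv2.cvtColor(a,cv2.COLOR_BGR2GRAY)
k=(g<45).astype('uint8'); k[:,:270]=0;k[:,295:]=0;k[:168]=0;k[196:]=0
n,l,st,ce=cv2.connectedComponentsWithStats(k)
for i in range(1,n):
    if st[i,4]>8: print(st[i],ce[i],inv(onz(ms,*ce[i],.092)))
h=cv2.cvtColor(a,cv2.COLOR_BGR2HSV);y=cv2.inRange(h,(22,150,60),(35,255,255))[150:210,250:320]
M=cv2.moments(y,True);print("lip",M["m10"]/M["m00"]+250,M["m01"]/M["m00"]+150,M["m00"])
o=get_obs();F=o["force"];print(inv(o["ee_pos"]),F,F[:2]@ex,o["time_s"])
E
python3 r.py; python3 - <<'E'
from h import *
a=cv2.imread("pics/side0.png");h=cv2.cvtColor(a,cv2.COLOR_BGR2HSV);y=cv2.inRange(h,(22,150,60),(35,255,255))[150:210,250:320]
M=cv2.moments(y,True);print("lip0",M["m10"]/M["m00"]+250,M["m01"]/M["m00"]+150,M["m00"])
E
```

```text
[278 176   5  15  31] [279.51612903 184.09677419] [ 0.0497344  -0.01733992]
lip 288.7457627118644 181.91101694915255 236.0
[0.03649779 0.00042678] [-1.95308816  1.57143815  2.84600764] -2.478469616458203 5.8
lip0 287.7913907284768 179.36092715231788 302.0
```

send_rows([
  {"x":0.0045,"y":-0.0025,"z":0,"spin":0,"claw":0},
  {"x":0.0045,"y":-0.0025,"z":0,"spin":0,"claw":0},
])

```text
time_s: 6.0
ee_pos: [0.5508, 0.1506, 0.0846]
eef_rot: [-3.14, -0.004, 2.615]
force: [-14.8, 8.0, 3.4]
grip_width: 0.0005
grip_force: 8.6
```

```bash
python3 r.py
```

```text
[278 176   5  16  33] [279.63636364 184.51515152] [ 0.04972619 -0.01916215]
lip 288.78205128205127 181.95299145299145 234.0
[0.0367834  0.00031676] [-10.82514354   5.97046603   4.07328339] -12.359162294538034 6.05
```

The stop is reached at tip x = 0.0368, against a predicted 0.037, with the force rising to 12–17 N. The tip has hardly moved since, so I back off and lift.

send_rows([
  {"x":-0.012,"y":0.007,"z":0.003,"spin":0,"claw":0},
  {"x":-0.01,"y":0.006,"z":0.01,"spin":0,"claw":0},
  {"x":0,"y":0,"z":0.05,"spin":0,"claw":0},
  {"x":0,"y":0,"z":0.15,"spin":0,"claw":0},
  {"x":0,"y":0,"z":0.2,"spin":0,"claw":0},
  {"x":-0.1,"y":0.15,"z":0.1,"spin":0,"claw":0},
  {"x":-0.12,"y":0.16,"z":0,"spin":0,"claw":0},
  {"x":-0.12,"y":0.16,"z":0,"spin":0,"claw":0},
  {"x":-0.12,"y":0.16,"z":0,"spin":0,"claw":0},
  {"x":-0.12,"y":0.16,"z":0,"spin":0,"claw":0},
  {"x":-0.12,"y":0.16,"z":0,"spin":0,"claw":0},
  {"x":-0.12,"y":0.16,"z":0,"spin":0,"claw":0},
  {"x":0,"y":0,"z":0,"spin":0,"claw":0},
  {"x":0,"y":0,"z":0,"spin":0,"claw":0},
])

```text
time_s: 7.45
ee_pos: [0.3838, 0.3749, 0.1884]
eef_rot: [3.141, 0.0, 2.616]
force: [0.6, -1.0, 0.3]
grip_width: 0.0004
grip_force: 0.0
```

```bash
python3 - <<'E'
from h import *
a=camera("side");b=camera("top"); cv2.imwrite("pics/s5.png",np.hstack([cv2.resize(a[140:240,215:340],(400,320),interpolation=2),cv2.resize(b[170:260,210:322],(400,320),interpolation=2)]))
m=camera_model("top")
for im in (cv2.imread("pics/top0.png"),b):
  h=cv2.cvtColor(im,cv2.COLOR_BGR2HSV);y=cv2.inRange(h,(22,150,90),(35,255,255))
  for c in cv2.findContours(y,0,2)[0]:
    if cv2.contourArea(c)>150: r=cv2.minAreaRect(c);print(r,inv(onz(m,*r[0],.0935)))
g=cv2.cvtColor(b,cv2.COLOR_BGR2GRAY)[180:250,225:300]
n,l,st,ce=cv2.connectedComponentsWithStats((g<40).astype('uint8'))
for i in range(1,n):
    if st[i,4]>15: print("dark",st[i],inv(onz(m,ce[i][0]+225,ce[i][1]+180,.094)))
o=get_obs();print(o["time_s"],o["force"])
E
```

```text
((381.2298889160156, 200.81138610839844), (8.510250091552734, 47.16096878051758), 77.19573211669922) [ 0.21465394 -0.26661811]
((272.053955078125, 194.3662872314453), (46.835693359375, 9.291290283203125), 31.4295654296875) [ 0.07299969 -0.00018689]
((381.2298889160156, 200.81138610839844), (8.510250091552734, 47.16096878051758), 77.19573211669922) [ 0.21465394 -0.26661811]
((272.20758056640625, 194.14808654785156), (46.84505844116211, 8.525314331054688), 30.529706954956055) [ 0.07373566 -0.00023148]
dark [43 24 28 46 76] [ 0.01184962 -0.06941461]
7.55 [0.0482309  0.17211207 0.30318742]
```

View pics/s5.png

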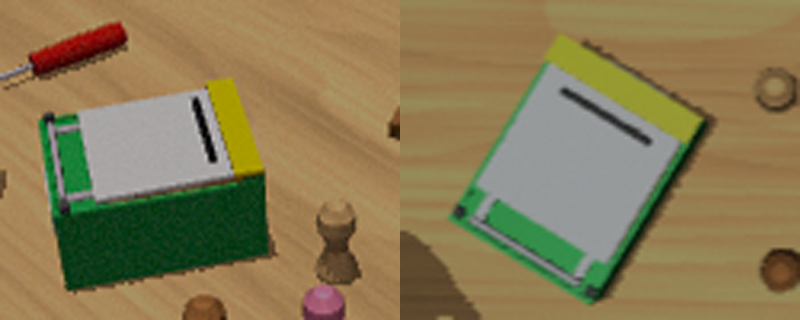

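The flap is flat under the lip and stays down with the arm clear. The box has moved less than 1 mm. One last check: the ridge-to-lip distance against the shut box's.

```bash
python3 - <<'E'
from h import *
m=camera_model("top"); b=camera("top"); h=cv2.cvtColor(b,cv2.COLOR_BGR2HSV);g=cv2.cvtColor(b,cv2.COLOR_BGR2GRAY)
for c in cv2.findContours(cv2.inRange(h,(22,150,90),(35,255,255)),0,2)[0]:
    if cv2.contourArea(c)<150: continue
    L=np.array(cv2.minAreaRect(c)[0]); Lw=onz(m,*L,.0935)
    best=None
    x,y=int(L[0])-18,int(L[1])+0
    k=(g[y:y+22,x:x+32]<85).astype('uint8'); n,l,st,ce=cv2.connectedComponentsWithStats(k)
    for i in range(1,n):
        if st[i,4]>20: 
            w=onz(m,ce[i][0]+x,ce[i][1]+y,.094); print(L,st[i],np.linalg.norm(w-Lw).round(4))
E
```

```text
[381.22988892 200.81138611] [ 7  7 25  8 54] 0.0258
[272.26470947 194.05883789] [ 1  1 25 16 58] 0.0262
```

Both give about 26 mm (25.8 on the shut box, 26.2 here), so the flap is fully home.

```bash
python3 -c "
from station import *
print(hand_in())"
```

```text
the job is handed in; nothing more can be done
None
```

The flap is folded down and pushed fully home under the yellow lip, staying shut on its own; the box moved less than 1 mm, and I handed the job in after about 8 s of the 38 s allowed (no verdict was returned).

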